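# Press the stuck wrist pin out of a piston with the pin drift

### The arm

A 7-joint arm with a two-finger parallel gripper is mounted at the origin on the work surface. World frame = base frame: x ahead of the robot, y to its left, z up, the work surface at z = 0. Lengths are in mm, angles in rad, forces in N, time in s.
With the tool pointing down it reaches from about 400 to 850 mm from the base axis. Payload 6.9 kg.
Tool frame: the origin (TCP) lies at the very end of the fingers, on their centre line; the grasp point (between the pads) lies 19 mm behind it; z points along the fingers, y is the line along which they close (so a half turn about z gives the same grasp; the last joint's range is limited). The gripper opens to 85 mm and grips with 20 to 120 N. Pads are 22 mm wide; open, the fingers measure 114 mm over their backs; the gripper's body (76 mm by 85 mm) begins 54 mm behind the grasp point. The pads swing forward as they close: fully open they stand 13 mm farther back than shut.
Start: joints at [1.298, 0.507, -0.238, 1.5, 0.126, 1.149, -0.155], TCP at [231.099, -580.693, 231.275] pointing down, gripper open.
Joint ranges: [-3.08, 3.08], [-0.24, 2.05], [-1.43, 1.35], [0, 2.5], [-1.52, 4.66], [0.17, 1.96], [-2.89, 2.89]. Speed limits (rad/s): [2.39, 2.39, 3.14, 3.14, 3.14, 3.14, 3.14].

### API

Orientations are given as a rotation vector (axis times angle).
In Python, from cell import bot gives the robot as it stands.
- The arm moves only by the shell command python3 -m pendant 'ROWS' [FORCE]. ROWS is JSON, a list of rows, each an object with "xyz": the shift along the tool's x, y, z in cm, a list of three; "delta_rot": the turn, a rotation vector about the tool's x, y, z in rad, a list of three; "jaw": the closure, from 0 (fully open) to 1 (shut). A call has 1 to 20 rows; each row is the pose to reach, as a shift and turn from the pose commanded when the call began, along the tool's axes at that moment; what a row does not reach only later rows make up. A row lasts 1/10 s, in which the tool goes at most 50 mm and 8.59 degrees, less where a joint would pass 70% of its speed; a pose out of reach is approached as far as the arm can. A call with a gripper value outside its range is refused whole. The fingers move at their own pace and stop on an object; FORCE is the grip in N (left out, the last holds). Time passes only in rows, so rows that repeat a pose let the fingers close. It gives the time, the measured TCP pose, the force, the opening and the grip force at its end, in the units of the state.
- bot.read_state(): the state, without advancing time (a new reading comes with each control period).
- bot.snapshot(name): name is "scene" or "top" or "wrist"; returns (picture, depth): 400x640x3 uint8, red, green, blue; 400x640 float32, mm along the optical axis (not along the pixel's ray), 0 where there is no reading.
- bot.get_calibration(name): a dict with "fx", "fy", "cx", "cy" (pixels), "eye" and "orientation" of the camera in the world; the wrist camera has in their place "mount" (4x4, takes a point from camera to tool coordinates, whose origin is the TCP and whose axes are the flange's). Camera axes: x right, y down, z forward; pixel columns grow to the right and rows downward; lengths in mm; the calibration is good to about 2 mm. The wrist camera is an equidistant fisheye: a pixel r from the principal point sees the ray r / f radians off the axis. A picture is of the moment at which its call begins: read the wrist's pose just before it. get_calibration takes no time and is no camera call.
- bot.job_done(): hands the job in; it is judged then, once.
The state is a dict: "time": time; "joints": joint angles; "qvel": joint speeds; "tau": joint torques, N m; "tool_pos": TCP position; "orientation": TCP orientation; "wrist_force": force on the tool from outside, world axes, zero at the start; "moment": the same for the moment, N m; "opening": opening from 0.0 (shut) to 1.0 (fully open); "grasp_force": force on a finger pad.
Only numpy, scipy, OpenCV 4.12 (cv2) and the standard library are available. Lean on these libraries where they do the work, as an engineer would, in place of code of your own. Each camera call takes 0.05 s, during which the arm holds its last target. There are 200 camera calls.

### The job

The piston lying in the blue V cradle still has its wrist pin stuck in it. Take the brass pin drift with the blue handle from the rack, feel for the pin bore from above and press the pin down until it is fully out of the piston's underside, with hand pressure only: never lean on the piston or the pin with more than 25 newtons. Then draw the drift out and stand it back in its own socket, leaving the thin drift, the spray can, the valve and the connecting rod undisturbed.

Things in the scene. Friction and masses are not known exactly. Their poses are not given: they have to be found in the camera images.
- cradle: Fixed base 130 x 100 mm with blue V cheeks; origin under its middle, y along the V, z up. In the V a 76 mm piston lies on its side, crown to +y, its 18 mm pin bore upright at x 0 and y anywhere from -10 to 10 mm: not measured. It slides along y under 3 N. Flat boss face round the bore: z 135 mm, 34 x 30 mm; the crown's wall, 13 mm to +y of the bore axis, rises to 140; bore ends at z 69.
- wrist_pin (a joint): How far down (m) the steel wrist pin, 18 mm diameter, 50 mm long, upright in the piston's bore, has gone. At 0 its top is 8 mm below the boss face; it starts at -0.002 to 0.006. At 0.058 its top leaves the bore's lower end; at 0.0635 it stands on the rubber pad and stops dead. It resists with 10 N plus 1 N per 10 mm/s of speed all the way.
- drift: Pin drift, 145 mm, 0.2 to 0.35 kg, upright in the rack; origin: middle of its lower tip, z up along it. Brass stem, 16 mm diameter, from z 0 to 85 mm, the last 4 mm of its nose tapering to 13 mm; round blue handle, 26 mm diameter, from z 85 to 141 mm, to be gripped; steel cap on top.
- rack: Fixed black block 62 (x) x 140 (y) x 45 mm high; origin: middle of its underside. Two upright sockets 35 mm deep (floor at z 10 mm): one 19 mm wide at x 0, y -35 mm, the pin drift's own; one 13 mm wide at x 0, y 35 mm, the thin drift's.
- rack_hole0 (a point): Middle of the mouth of the pin drift's own socket, on the rack's top face, 45 mm above the bench.
- thin_drift: Bystander: thin steel drift, 125 mm, red handle 20 mm diameter, upright in the rack's smaller socket; origin at its lower tip.
- spray_can: Bystander: blue and white spray can, 60 mm diameter, 154 mm tall, standing; origin under its middle.
- valve: Bystander: steel engine valve, 98 mm tall, standing on its 38 mm head, stem up; origin under its middle.
- con_rod: Bystander: dark steel connecting rod lying flat, 140 mm long (along x), 70 mm wide at the big end (-x), 20 mm thick; origin under its middle.
Mind the look-alikes: they are no part of the job. What is shaped like the rack but purple is not meant.

How it is judged:
By the outcome, as a careful person would: the job done as asked, in the order asked, and still so for the second after the job is handed in, with the robot touching nothing.
It also fails if it takes over 72 s, if anything falls off the work surface, if the arm or the gripper's body presses on something with over 40 N, if the wrist force passes 120 N, or if a joint passes its speed limit or range.

## Working session

There is one attempt and no reset: what is moved stays moved. The work goes in short steps, Python scripts to look and compute and a shell command to move; the robot and the scene stay as the last step left them, time stands still between calls to the robot, and variables do not carry over. Pictures are saved under pics/ and viewed, at most 12 in all, crops included, and the job is handed in when it is done.

```bash
ls; mkdir -p pics; cat > h.py <<'E'
import numpy as np,cv2
from scipy.spatial.transform import Rotation as R
from cell import bot
def cam(n):
    c=bot.get_calibration(n); return c
def rot(o):
    o=np.array(o,float); return o if o.shape==(3,3) else R.from_rotvec(o).as_matrix()
def pts(n,d,uv):
    c=cam(n); uv=np.atleast_2d(uv).astype(int); z=d[uv[:,1],uv[:,0]]
    p=np.c_[(uv[:,0]-c['cx'])/c['fx']*z,(uv[:,1]-c['cy'])/c['fy']*z,z]
    return p@rot(c['orientation']).T+np.array(c['eye'])
def cloud(n,d):
    v,u=np.mgrid[0:400,0:640]; return pts(n,d,np.c_[u.ravel(),v.ravel()]).reshape(400,640,3)
E
python3 - <<'E'
from h import *
for n in("scene","top"):
    print(bot.get_calibration(n))
    p,d=bot.snapshot(n); np.savez(n+'.npz',p=p,d=d); cv2.imwrite(f'pics/{n}0.png',p[...,::-1])
print(bot.get_calibration("wrist")); print(bot.read_state())
E
```

```text
pics
{'fx': 416.692038461846, 'fy': 416.692038461846, 'cx': 310.4464514148882, 'cy': 208.2715852234962, 'eye': array([ 893.79763515, -320.10558794,  722.17813295]), 'orientation': array([-2.34349326, -0.92447422,  0.31367324])}
{'fx': 463.8083044647199, 'fy': 463.8083044647199, 'cx': 318.095608491158, 'cy': 202.59517520203045, 'eye': array([395.37722773,  26.91034803, 961.01994378]), 'orientation': array([-2.16311796,  2.10360257, -0.23000126])}
{'fx': 309.70691628693146, 'fy': 309.70691628693146, 'cx': 319.0326340141267, 'cy': 198.39874909434002, 'mount': array([[-2.18143808e-04, -9.60718963e-01, -2.77523019e-01,
         7.04220771e+01],
       [ 9.99999640e-01,  1.81464011e-05, -8.48856871e-04,
        -2.77984884e-01],
       [ 8.20548937e-04, -2.77523104e-01,  9.60718613e-01,
        -1.42079195e+02],
       [ 0.00000000e+00,  0.00000000e+00,  0.00000000e+00,
         1.00000000e+00]])}
{'time': 0.1, 'joints': array([ 1.29750068,  0.50829225, -0.2375298 ,  1.50104311,  0.12570037,
        1.14889973, -0.15479153]), 'qvel': array([-0.00136184, -0.00346463, -0.00120963, -0.00139113,  0.0014468 ,
        0.00100591,  0.00011731]), 'tau': array([-5.63910871e-03, -6.21843338e+01, -2.19433710e+00, -2.50208044e+01,
        1.26838835e-02,  7.88715784e-03, -3.62094192e-05]), 'tool_pos': array([ 230.88829265, -580.29780855,  230.48910822]), 'orientation': array([-3.08381806e+00, -5.91185942e-01,  5.30744770e-04]), 'wrist_force': array([ 0.66706648,  0.38093151, -0.45750834]), 'moment': array([ 0.01387279,  0.01397542, -0.01415893]), 'grasp_force': 0.0, 'opening': 0.998093716470706}
```

View pics/scene0.png

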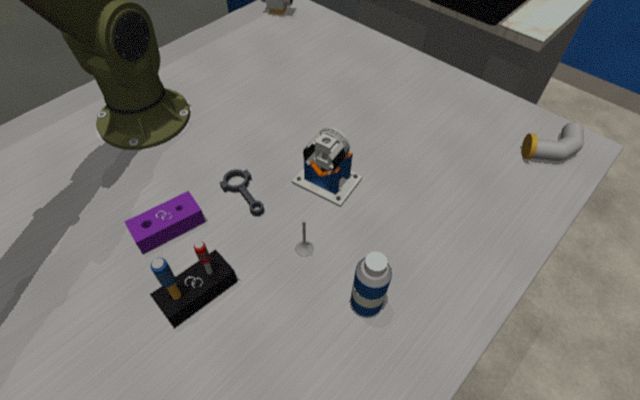

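View pics/top0.png

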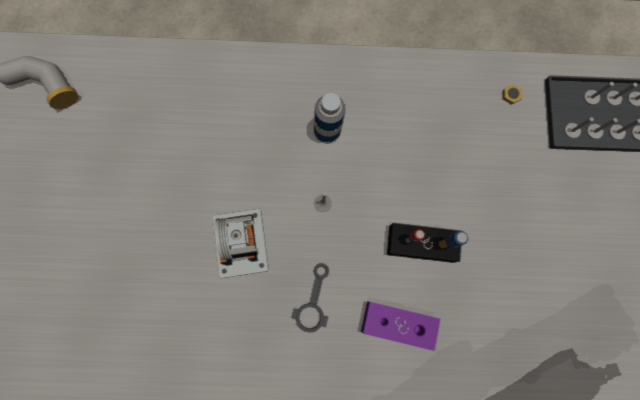

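The scene view shows the blue-handled drift at (162,270) and the red thin drift at (201,250), both in the black rack. The purple look-alike rack is at (165,222), with the cradle at (328,165), valve (304,240), can (370,285) and rod (243,190). In the top view the drift cap is at (461,238), the black rack at (425,243), the purple rack at (400,325) and the cradle at (240,243) with the bore at about (237,235).

Of the two racks, the black one fits: it holds both drifts and isn't purple.

```bash
python3 - <<'E'
from h import *
D={n:np.load(n+'.npz') for n in("scene","top")}
for n in D:
    p,d=D[n]['p'],D[n]['d']; C=cloud(n,d); hsv=cv2.cvtColor(p,cv2.COLOR_RGB2HSV)
    X,Y,Z=C[...,0],C[...,1],C[...,2]
    v,u=np.mgrid[0:400,0:640]
    box=((u>380)&(u<475)&(v>215)&(v<270)) if n=='top' else ((u>140)&(u<245)&(v>230)&(v<330))
    m=box&(abs(Z-45)<6)&(d>0)
    r=cv2.minAreaRect(C[m][:,:2].astype(np.float32)); print(n,'rack',r,np.median(Z[m]), m.sum())
    m=box&(Z>70)&(d>0)
    for nm,lo,hi in(('blue',90,125),('red',0,10),('red2',170,180)):
        k=m&(hsv[...,0]>=lo)&(hsv[...,0]<=hi)&(hsv[...,1]>110); 
        if k.sum(): print(nm,k.sum(),np.median(C[k],0),C[k].min(0),C[k].max(0), u[k].mean(),v[k].mean())
    box=((u>205)&(u<275)&(v>205)&(v<285)) if n=='top' else ((u>288)&(u<368)&(v>125)&(v<208))
    m=box&(Z>3)&(Z<22)&(d>0); print('base',cv2.minAreaRect(C[m][:,:2].astype(np.float32)),np.median(Z[m]))
    m=box&(abs(Z-135)<3.5); print('boss',m.sum(),np.median(C[m],0),cv2.minAreaRect(C[m][:,:2].astype(np.float32)))
    for nm,b in (('can',(310,350,90,145)),('valve',(310,335,190,215)),('rod',(290,335,258,335))):
        if n=='top':
            k=(u>b[0])&(u<b[1])&(v>b[2])&(v<b[3])&(Z>12); print(nm,C[k].min(0),C[k].max(0))
    if n=='top': print('bore px',C[225:247,225:249,2].round()[::2,::2])
p=D['top']['p']; a=cv2.resize(p[205:285,200:280],(400,400),interpolation=3); b=cv2.resize(p[205:285,385:475],(450,400),interpolation=3)[:, :400]
b=cv2.resize(p[205:285,390:470],(400,400),interpolation=3)
cv2.imwrite('pics/crop.png',np.hstack([a,b])[...,::-1])
E
```

```text
scene rack ((434.361572265625, -205.42941284179688), (139.78636169433594, 195.94798278808594), 84.85503387451172) 45.017761154911796 2396
blue 248 [ 507.58959675 -248.28286136  136.32250113] [ 491.43982543 -257.70386703   98.24694897] [ 510.68099816 -235.25305501  154.60675779] 164.0483870967742 274.2096774193548
red 102 [ 510.82629009 -179.48786715  123.5263989 ] [ 498.73172985 -185.87607116   87.40601373] [ 513.86795893 -168.68676982  133.08215648] 201.8921568627451 253.2549019607843
red2 48 [ 510.88889786 -179.45612646  105.2568989 ] [ 505.47192538 -186.02814381   87.93772063] [ 513.97270593 -168.85689774  127.92471705] 203.5625 256.2916666666667
base ((458.21759033203125, 206.83200073242188), (188.25038146972656, 259.14453125), 39.98720932006836) 10.216003765226048
boss 287 [495.11309295 163.02931034 135.2685494 ] ((492.854736328125, 157.83602905273438), (52.30059051513672, 65.08625030517578), 10.813220024108887)
top rack ((499.05218505859375, -212.0806884765625), (140.53103637695312, 62.476863861083984), 85.0365219116211) 45.15266560645591 1766
blue 73 [ 492.79106609 -237.554817
[... 856 characters left out ...]
ore px [[137. 126. 127. 125. 126. 133. 135. 136. 136. 134.  83.  72.]
 [138. 136. 134. 133. 137. 138. 136. 134. 135. 135. 113.  66.]
 [139. 138. 135. 135. 135. 135. 136. 134. 138. 135. 118.  84.]
 [139. 138. 137. 137. 131. 125. 125.  92. 137. 134. 120.  88.]
 [137. 139. 134. 135. 125. 125. 126. 124. 136. 135. 126.  91.]
 [138. 140. 133. 132. 124. 127. 126. 122. 121. 135. 131.  89.]
 [139. 140. 138. 136. 124. 124. 124. 126. 136. 137. 135.  89.]
 [142. 139. 138. 135. 134. 125. 125. 134. 135. 136. 135.  90.]
 [140. 138. 136. 134. 135. 134. 136. 135. 136. 135. 135.  88.]
 [136. 137. 134. 135. 135. 135. 135. 137. 135. 133. 128. 113.]
 [135. 135. 134. 130. 125. 128. 129. 127. 127. 126. 126.  91.]]
```

View pics/crop.png

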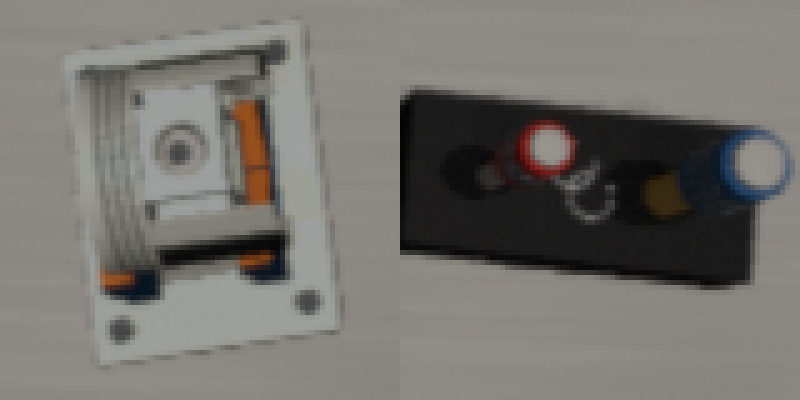

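The crop shows the boss with the bore at crop (178,152) → top pixel (235.6,235.4), and the crown grooves on its left, so the crown points to world +y. On the right are the red thin drift and the blue-handled drift in the black rack, which confirms the choice.

```bash
cat >> h.py <<'E'
def ray(n,u,v,z=None):
    c=cam(n); r=rot(c['orientation'])@np.array([(u-c['cx'])/c['fx'],(v-c['cy'])/c['fy'],1]); e=np.array(c['eye'])
    return (e,r) if z is None else e+r*(z-e[2])/r[2]
def wray(u,v,z,s):
    c=cam('wrist'); M=np.array(c['mount']); dx,dy=u-c['cx'],v-c['cy']; r=np.hypot(dx,dy); t=r/c['fx']
    d=np.array([dx/r*np.sin(t),dy/r*np.sin(t),np.cos(t)]); Rt=rot(s['orientation'])
    d=Rt@(M[:3,:3]@d); e=Rt@M[:3,3]+np.array(s['tool_pos']); return e+d*(z-e[2])/d[2]
def shift(s,target,yaw=None):
    "tool-axis shift (cm) to target and turn needed to be exactly down with tool x at yaw"
    Rt=rot(s['orientation']); print('shift cm',(Rt.T@(np.array(target)-s['tool_pos'])/10).round(2))
    if yaw is not None:
        x=np.array([np.cos(yaw),np.sin(yaw),0]); z=np.array([0,0,-1.]); G=np.c_[x,np.cross(z,x),z]
        print('turn',R.from_matrix(Rt.T@G).as_rotvec().round(3))
E
python3 - <<'E'
from h import *
D={n:np.load(n+'.npz') for n in("scene","top")}
print('bore top',ray('top',235.6,235.4,135),'cap top',ray('top',461,238,155))
for n in D:
    p=D[n]['p']; g=cv2.cvtColor(p,cv2.COLOR_RGB2HSV); v,u=np.mgrid[0:400,0:640]
    b=((u>450)&(u<470)&(v>228)&(v<248)) if n=='top' else ((u>145)&(u<180)&(v>250)&(v<290))
    k=b&(g[...,0]>95)&(g[...,0]<120)&(g[...,1]>110)
    print(n,'blue handle px',u[k].min(),u[k].max(),v[k].min(),v[k].max())
    C=cloud(n,D[n]['d']); b=((u>205)&(u<275)&(v>205)&(v<285)) if n=='top' else ((u>288)&(u<368)&(v>125)&(v<208))
    Z=C[...,2]; k=(b&(abs(Z-10)<3)).astype(np.uint8); 
    k=cv2.morphologyEx(k,cv2.MORPH_OPEN,np.ones((3,3))); q=C[k>0][:,:2].astype(np.float32); print('base',cv2.minAreaRect(q),len(q))
# plate by colour corners from crop
for c in((65,60),(305,20),(340,330),(100,365)): print('corner',ray('top',200+c[0]/5,205+c[1]/5,10)[:2].round(1))
s=bot.read_state(); shift(s,[496,-247,260],-0.087)
E
```

```text
bore top [489.94809527 153.01628049 135.        ] cap top [ 494.34883968 -244.9940039   155.        ]
scene blue handle px 151 178 260 287
base ((490.9656982421875, 163.17550659179688), (130.64096069335938, 101.85650634765625), 10.490185737609863) 738
top blue handle px 452 463 231 244
base ((489.9247131347656, 161.83274841308594), (130.1885986328125, 99.64278411865234), 9.772624015808105) 924
corner [541.  220.7]
corner [560.7 122.9]
corner [433.8 102.6]
corner [417.3 198.3]
shift cm [ 36.96 -21.17  -2.92]
turn [-0.002  0.     0.466]
```

```bash
python3 -m pendant '[{"xyz":[4,-2.3,-1],"delta_rot":[0,0,0.1],"jaw":0.3},{"xyz":[8,-4.6,-2],"delta_rot":[0,0,0.2],"jaw":0.3},{"xyz":[12,-6.9,-3],"delta_rot":[0,0,0.3],"jaw":0.3},{"xyz":[16,-9.2,-3],"delta_rot":[0,0,0.4],"jaw":0.3},{"xyz":[20,-11.5,-3],"delta_rot":[0,0,0.466],"jaw":0.3},{"xyz":[24,-13.8,-3],"delta_rot":[0,0,0.466],"jaw":0.3},{"xyz":[28,-16,-3],"delta_rot":[0,0,0.466],"jaw":0.3},{"xyz":[32,-18.3,-3],"delta_rot":[0,0,0.466],"jaw":0.3},{"xyz":[35,-20,-3],"delta_rot":[0,0,0.466],"jaw":0.3},{"xyz":[37,-21.2,-3],"delta_rot":[0,0,0.466],"jaw":0.3},{"xyz":[37,-21.2,-3],"delta_rot":[0,0,0.466],"jaw":0.3},{"xyz":[37,-21.2,-3],"delta_rot":[0,0,0.466],"jaw":0.3}]' 80
python3 - <<'E'
from h import *
s=bot.read_state(); p,d=bot.snapshot('wrist'); np.savez('w1.npz',p=p,d=d); cv2.imwrite('pics/w1.png',p[...,::-1])
print(s)
E
```

```text
time: 1.3
tool_pos: [496.2, -246.8, 260.9]
orientation: [3.139, -0.135, -0.002]
wrist_force: [-0.1, -0.1, -0.3]
opening: 0.701
grasp_force: 0.0
{'time': 1.3, 'joints': array([ 0.57570097,  0.37427645, -0.23110172,  1.64005953,  0.09274099,
        1.13899176, -1.33585828]), 'qvel': array([ 0.02819281, -0.00471102,  0.022533  ,  0.00376253,  0.00349829,
       -0.00041767,  0.00375715]), 'tau': array([-1.87311798e+00, -5.27287066e+01, -2.75045693e+00, -2.50952554e+01,
       -2.22320510e-01, -4.73190215e-02, -9.22992895e-02]), 'tool_pos': array([ 496.24820517, -246.80050847,  260.87626793]), 'orientation': array([ 3.13864310e+00, -1.35297724e-01, -1.69319232e-03]), 'wrist_force': array([-0.12692119, -0.0584287 , -0.32380732]), 'moment': array([-0.03047269,  0.04470859, -0.00247947]), 'grasp_force': 0.0, 'opening': 0.7006254030145669}
```

View pics/w1.png

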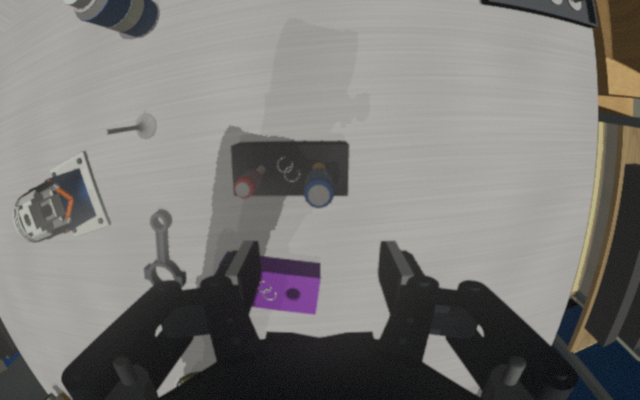

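The wrist view shows the drift cap at about (319,192), the red cap at (244,189), and the rack between columns 233 and 349, rows 142 and 196.

```bash
python3 - <<'E'
from h import *
s={'tool_pos':np.array([496.248,-246.80,260.876]),'orientation':np.array([3.13864,-0.135298,-0.00169])}
p=np.load('w1.npz')['p']; g=cv2.cvtColor(p,cv2.COLOR_RGB2HSV); v,u=np.mgrid[0:400,0:640]
b=(u>300)&(u<340)&(v>170)&(v<215); k=(b&(g[...,0]>95)&(g[...,0]<125)&(g[...,1]>80)).astype(np.uint8)
cnt,_=cv2.findContours(k,0,2); c=max(cnt,key=cv2.contourArea); print(cv2.boundingRect(c))
# ring around grey cap: convex hull lower circle
for a in((319,187),(319,189),(319,191)): print(a,wray(*a,155,s))
kk=(b&(g[...,1]<60)&(g[...,2]>110)).astype(np.uint8); n,l,st,ce=cv2.connectedComponentsWithStats(kk); print(st,ce)
top=(g[...,2]<70)&(u>225)&(u<355)&(v>138)&(v<200); k2=top.astype(np.uint8)
print('rack px',cv2.minAreaRect(np.argwhere(cv2.morphologyEx(k2,cv2.MORPH_OPEN,np.ones((5,5))))[:,::-1].astype(np.float32)))
for a in((349,196),(349,142)): print('rack right corners',wray(*a,45,s))
E
```

```text
(305, 180, 28, 18)
(319, 187) [ 504.50884021 -247.06770011  155.        ]
(319, 189) [ 502.81083469 -246.92061375  155.        ]
(319, 191) [ 501.10716464 -246.77303595  155.        ]
[[     0      0    640    400 255325]
 [   310    186     18     18    185]
 [   301    196     39     19    490]] [[319.49833741 199.48906296]
 [318.39459459 193.64324324]
 [320.78367347 207.41020408]]
rack px ((289.0, 167.99998474121094), (113.99998474121094, 51.99999237060547), -0.0)
rack right corners [ 462.81599897 -279.61113841   45.        ]
rack right corners [ 527.71660124 -283.85108818   45.        ]
```

```bash
python3 -m pendant '[{"xyz":[0.1,0,4],"delta_rot":[0,0,0],"jaw":0.3},{"xyz":[0.1,0,8],"delta_rot":[0,0,0],"jaw":0.3},{"xyz":[0.1,0,11],"delta_rot":[0,0,0],"jaw":0.3},{"xyz":[0.1,0,13.5],"delta_rot":[0,0,0],"jaw":0.3},{"xyz":[0.1,0,15],"delta_rot":[0,0,0],"jaw":0.3},{"xyz":[0.1,0,15.3],"delta_rot":[0,0,0],"jaw":0.3},{"xyz":[0.1,0,15.3],"delta_rot":[0,0,0],"jaw":0.3},{"xyz":[0.1,0,15.3],"delta_rot":[0,0,0],"jaw":0.5},{"xyz":[0.1,0,15.3],"delta_rot":[0,0,0],"jaw":0.6},{"xyz":[0.1,0,15.3],"delta_rot":[0,0,0],"jaw":0.8},{"xyz":[0.1,0,15.3],"delta_rot":[0,0,0],"jaw":1},{"xyz":[0.1,0,15.3],"delta_rot":[0,0,0],"jaw":1},{"xyz":[0.1,0,15.3],"delta_rot":[0,0,0],"jaw":1},{"xyz":[0.1,0,15.3],"delta_rot":[0,0,0],"jaw":1},{"xyz":[0.1,0,15.3],"delta_rot":[0,0,0],"jaw":1}]' 80
python3 -c "
from h import *
s=bot.read_state();print(s['tool_pos'],s['orientation'],s['moment'],s['wrist_force'])"
```

```text
time: 2.85
tool_pos: [498.1, -247.1, 109.5]
orientation: [3.138, -0.137, 0.003]
wrist_force: [-1.0, 1.0, 6.4]
opening: 0.286
grasp_force: 78.3
[ 498.13538314 -247.06970988  109.45856636] [ 3.13792382e+00 -1.36675229e-01  2.85828959e-03] [0.19537869 0.21781367 0.01466222] [-1.00392206  1.00430411  6.37772322]
```

```bash
python3 -m pendant '[{"xyz":[0,0,-1],"delta_rot":[0,0,0],"jaw":1},{"xyz":[0,0,-3],"delta_rot":[0,0,0],"jaw":1},{"xyz":[0,0,-5],"delta_rot":[0,0,0],"jaw":1},{"xyz":[0,0,-8],"delta_rot":[0,0,0],"jaw":1},{"xyz":[0,0,-11],"delta_rot":[0,0,0],"jaw":1},{"xyz":[0,0,-14],"delta_rot":[0,0,0],"jaw":1},{"xyz":[0,0,-16],"delta_rot":[0,0,0],"jaw":1},{"xyz":[0,0,-16.5],"delta_rot":[0,0,0],"jaw":1},{"xyz":[0,0,-16.5],"delta_rot":[0,0,0],"jaw":1},{"xyz":[0,0,-16.5],"delta_rot":[0,0,0],"jaw":1}]'
python3 - <<'E'
from h import *
s=bot.read_state(); p,d=bot.snapshot('wrist'); np.savez('w2.npz',p=p,d=d)
q,e=bot.snapshot('scene'); np.savez('s2.npz',p=q,d=e)
r,f=bot.snapshot('top'); np.savez('t2.npz',p=r,d=f)
print(s['tool_pos'],s['orientation'],s['moment'],s['wrist_force'],s['opening'])
a=cv2.resize(p[60:320,160:480],(400,325)); b=cv2.resize(q[180:340,80:280],(400,320),interpolation=3); b=cv2.copyMakeBorder(b,0,5,0,0,0)
cv2.imwrite('pics/g2.png',np.hstack([a,b])[...,::-1])
shift(s,[492,153.4,275],0.17)
E
```

```text
time: 3.85
tool_pos: [496.7, -246.7, 272.0]
orientation: [-3.138, 0.137, 0.003]
wrist_force: [0.5, -0.3, -3.1]
opening: 0.286
grasp_force: 78.9
[ 496.72255117 -246.74740119  272.03828144] [-3.13779647  0.13691841  0.00326296] [-0.03052774 -0.00718447  0.0096236 ] [ 0.52649179 -0.34587597 -3.05213766] 0.28569012458040516
shift cm [ -3.96 -39.82  -0.26]
turn [-0.001  0.002 -0.257]
```

View pics/g2.png

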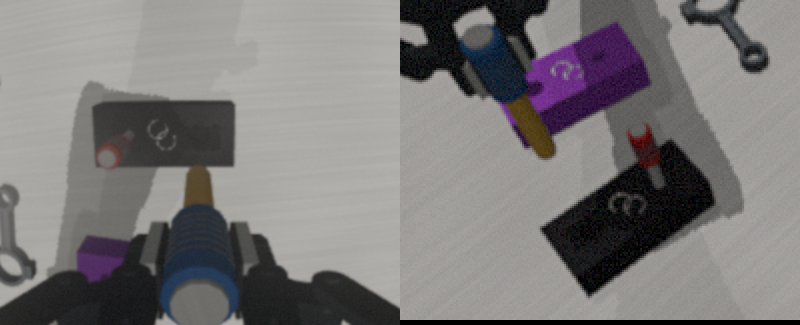

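The drift is held upright. Its tip is at crop (199,170), wrist pixel (319,196), and the thin drift stands undisturbed. Next I cross to the cradle.

```bash
python3 -m pendant '[{"xyz":[0,-2,-0.3],"delta_rot":[0,0,-0.06],"jaw":1},{"xyz":[-0.5,-5,-0.3],"delta_rot":[0,0,-0.12],"jaw":1},{"xyz":[-1,-9,-0.3],"delta_rot":[0,0,-0.18],"jaw":1},{"xyz":[-1.4,-13.5,-0.3],"delta_rot":[0,0,-0.257],"jaw":1},{"xyz":[-1.8,-18,-0.3],"delta_rot":[0,0,-0.257],"jaw":1},{"xyz":[-2.3,-22.5,-0.3],"delta_rot":[0,0,-0.257],"jaw":1},{"xyz":[-2.7,-27,-0.3],"delta_rot":[0,0,-0.257],"jaw":1},{"xyz":[-3.2,-31.5,-0.3],"delta_rot":[0,0,-0.257],"jaw":1},{"xyz":[-3.6,-36,-0.3],"delta_rot":[0,0,-0.257],"jaw":1},{"xyz":[-3.8,-38.5,-0.3],"delta_rot":[0,0,-0.257],"jaw":1},{"xyz":[-4,-39.8,-0.3],"delta_rot":[0,0,-0.257],"jaw":1},{"xyz":[-4,-39.8,-0.3],"delta_rot":[0,0,-0.257],"jaw":1},{"xyz":[-4,-39.8,-0.3],"delta_rot":[0,0,-0.257],"jaw":1}]'
python3 - <<'E'
from h import *
s=bot.read_state(); p,d=bot.snapshot('wrist'); np.savez('w3.npz',p=p,d=d)
t,e=bot.snapshot('top'); np.savez('t3.npz',p=t,d=e)
print(s['tool_pos'],s['orientation'],s['wrist_force'],s['joints'])
np.save('s3.npy',np.r_[s['tool_pos'],s['orientation']])
a=cv2.resize(p[100:300,220:420],(600,600),interpolation=3); cv2.imwrite('pics/g3.png',a[...,::-1])
E
```

```text
time: 5.3
tool_pos: [492.3, 151.5, 275.9]
orientation: [3.129, 0.265, -0.001]
wrist_force: [0.5, -0.2, -3.0]
opening: 0.287
grasp_force: 79.1
[492.30098157 151.51951589 275.94232457] [ 3.12911251e+00  2.65145749e-01 -1.18425038e-03] [ 0.50223737 -0.22671227 -2.97957438] [-0.02355581  0.31617882 -0.44504902  1.70721801  0.14801949  1.1525115
 -1.91154798]
```

View pics/g3.png

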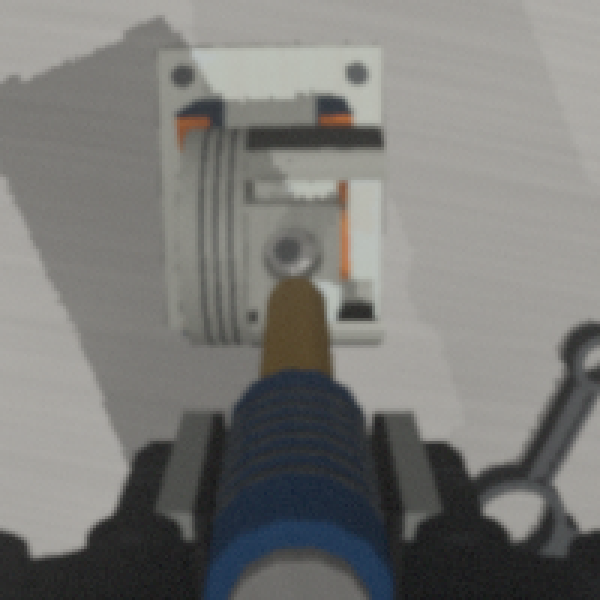

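The bore mouth is at crop (292,252), wrist pixel (317.3,184). The nose's far rim is at crop (298,277), pixel (319.3,192.3).

```bash
python3 - <<'E'
from h import *
a=np.load('s3.npy'); s={'tool_pos':a[:3],'orientation':a[3:]}; Rt=rot(a[3:])
T=lambda w:(Rt.T@(w-a[:3])).round(1)
b=wray(317.3,184.2,135,s); print('bore',b,T(b))
t=wray(319.3,192.3,176.4,s); print('far rim',t,T(t),'-> tip x', T(t)[0]-6.5)
# rank-check top view bore, and plate
p=np.load('w3.npz')['p']
for c in((160,45),(382,45)): w=wray(220+c[0]/3,100+c[1]/3,10,s); print('plate corner',w[:2].round(1),T(w))
E
```

```text
bore [494.25673911 153.85183171 135.        ] [  2.4  -2.1 140.9]
far rim [497.76375733 152.59147669 176.4       ] [ 5.7 -0.3 99.5] -> tip x -0.7999999999999998
plate corner [547.2 222. ] [ 66.2 -60.5 265.8]
plate corner [563.  126.4] [ 65.7  36.3 265.9]
```

```bash
python3 -m pendant '[{"xyz":[0.15,-0.1,0.7],"delta_rot":[0,0,0],"jaw":1},{"xyz":[0.25,-0.2,1.7],"delta_rot":[0,0,0],"jaw":1},{"xyz":[0.25,-0.2,2.7],"delta_rot":[0,0,0],"jaw":1},{"xyz":[0.25,-0.2,3.4],"delta_rot":[0,0,0],"jaw":1},{"xyz":[0.25,-0.2,3.7],"delta_rot":[0,0,0],"jaw":1},{"xyz":[0.25,-0.2,3.7],"delta_rot":[0,0,0],"jaw":1},{"xyz":[0.25,-0.2,3.7],"delta_rot":[0,0,0],"jaw":1},{"xyz":[0.25,-0.2,3.7],"delta_rot":[0,0,0],"jaw":1}]'
python3 - <<'E'
from h import *
s=bot.read_state(); p,d=bot.snapshot('wrist')
q,e=bot.snapshot('scene')
print(s['tool_pos'],s['orientation'],s['wrist_force'])
np.save('s4.npy',np.r_[s['tool_pos'],s['orientation']])
a=cv2.resize(p[130:230,270:370],(400,400),interpolation=3);b=cv2.resize(q[100:200,280:380],(400,400),interpolation=3); cv2.imwrite('pics/g4.png',np.hstack([a,b])[...,::-1])
E
```

```text
time: 6.2
tool_pos: [494.6, 155.5, 239.7]
orientation: [-3.13, -0.266, -0.001]
wrist_force: [0.4, 0.1, -3.1]
opening: 0.283
grasp_force: 79.1
[494.62826045 155.53466279 239.67890605] [-3.13007393e+00 -2.66487262e-01 -1.15436406e-03] [ 0.38918334  0.10687871 -3.13376414]
```

View pics/g4.png

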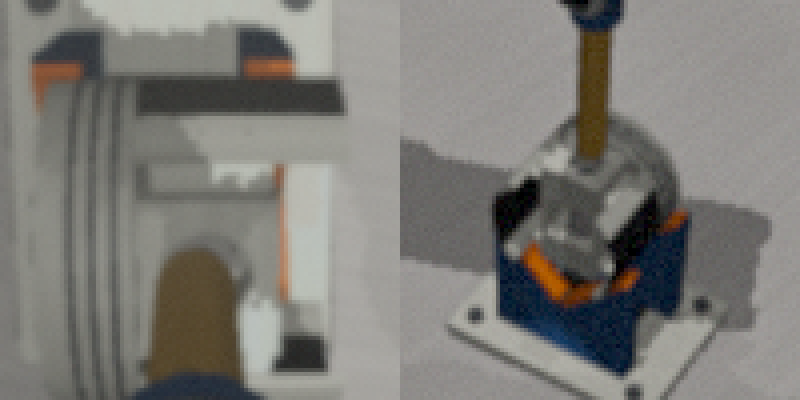

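The nose sits about 2 mm too far toward the crown: nose centre at crop (199,250) against ring centre at about (208,265). I'll shift 2 mm along tool +y and feel downward.

```bash
python3 -m pendant '[{"xyz":[0,0.1,0],"delta_rot":[0,0,0],"jaw":1},{"xyz":[0,0.2,0],"delta_rot":[0,0,0],"jaw":1},{"xyz":[0,0.2,0],"delta_rot":[0,0,0],"jaw":1},{"xyz":[0,0.2,0.2],"delta_rot":[0,0,0],"jaw":1},{"xyz":[0,0.2,0.4],"delta_rot":[0,0,0],"jaw":1},{"xyz":[0,0.2,0.5],"delta_rot":[0,0,0],"jaw":1},{"xyz":[0,0.2,0.6],"delta_rot":[0,0,0],"jaw":1},{"xyz":[0,0.2,0.7],"delta_rot":[0,0,0],"jaw":1},{"xyz":[0,0.2,0.7],"delta_rot":[0,0,0],"jaw":1}]'
```

```text
time: 7.2
tool_pos: [494.7, 153.4, 232.2]
orientation: [3.13, 0.266, -0.0]
wrist_force: [0.8, 0.6, -2.8]
opening: 0.287
grasp_force: 79.1
```

```bash
python3 -m pendant '[{"xyz":[0,0,0.1],"delta_rot":[0,0,0],"jaw":1},{"xyz":[0,0,0.2],"delta_rot":[0,0,0],"jaw":1},{"xyz":[0,0,0.3],"delta_rot":[0,0,0],"jaw":1},{"xyz":[0,0,0.3],"delta_rot":[0,0,0],"jaw":1}]'
```

```text
time: 7.6
tool_pos: [494.7, 153.4, 229.1]
orientation: [3.13, 0.266, -0.0]
wrist_force: [-0.3, 0.0, -3.0]
opening: 0.289
grasp_force: 79.1
```

```bash
python3 -m pendant '[{"xyz":[0,0,0.1],"delta_rot":[0,0,0],"jaw":1},{"xyz":[0,0,0.2],"delta_rot":[0,0,0],"jaw":1},{"xyz":[0,0,0.2],"delta_rot":[0,0,0],"jaw":1}]'
```

```text
time: 7.9
tool_pos: [494.7, 153.4, 227.1]
orientation: [3.13, 0.266, -0.0]
wrist_force: [0.9, -0.5, -2.3]
opening: 0.285
grasp_force: 79.1
```

```bash
python3 -m pendant '[{"xyz":[0,0,0.1],"delta_rot":[0,0,0],"jaw":1},{"xyz":[0,0,0.2],"delta_rot":[0,0,0],"jaw":1},{"xyz":[0,0,0.3],"delta_rot":[0,0,0],"jaw":1},{"xyz":[0,0,0.4],"delta_rot":[0,0,0],"jaw":1}]'
```

```text
time: 8.3
tool_pos: [495.1, 153.5, 224.0]
orientation: [-3.13, -0.266, -0.002]
wrist_force: [-2.4, -1.4, 7.7]
opening: 0.285
grasp_force: 80.1
```

```bash
python3 -m pendant '[{"xyz":[0,0,0.1],"delta_rot":[0,0,0],"jaw":1},{"xyz":[0,0,0.2],"delta_rot":[0,0,0],"jaw":1},{"xyz":[0,0,0.3],"delta_rot":[0,0,0],"jaw":1},{"xyz":[0,0,0.4],"delta_rot":[0,0,0],"jaw":1}]'
```

```text
time: 8.7
tool_pos: [495.2, 153.5, 220.6]
orientation: [3.13, 0.266, 0.003]
wrist_force: [-2.2, -1.6, 8.8]
opening: 0.29
grasp_force: 80.2
```

```bash
python3 -m pendant '[{"xyz":[0,0,0.1],"delta_rot":[0,0,0],"jaw":1},{"xyz":[0,0,0.25],"delta_rot":[0,0,0],"jaw":1},{"xyz":[0,0,0.4],"delta_rot":[0,0,0],"jaw":1},{"xyz":[0,0,0.55],"delta_rot":[0,0,0],"jaw":1},{"xyz":[0,0,0.7],"delta_rot":[0,0,0],"jaw":1},{"xyz":[0,0,0.85],"delta_rot":[0,0,0],"jaw":1},{"xyz":[0,0,1.0],"delta_rot":[0,0,0],"jaw":1},{"xyz":[0,0,1.15],"delta_rot":[0,0,0],"jaw":1},{"xyz":[0,0,1.3],"delta_rot":[0,0,0],"jaw":1},{"xyz":[0,0,1.45],"delta_rot":[0,0,0],"jaw":1},{"xyz":[0,0,1.6],"delta_rot":[0,0,0],"jaw":1}]'
```

```text
time: 9.8
tool_pos: [495.2, 153.5, 204.8]
orientation: [3.13, 0.266, 0.003]
wrist_force: [-3.4, -2.1, 12.3]
opening: 0.282
grasp_force: 80.4
```

```bash
python3 -m pendant '[{"xyz":[0,0,0.15],"delta_rot":[0,0,0],"jaw":1},{"xyz":[0,0,0.3],"delta_rot":[0,0,0],"jaw":1},{"xyz":[0,0,0.45],"delta_rot":[0,0,0],"jaw":1},{"xyz":[0,0,0.6],"delta_rot":[0,0,0],"jaw":1},{"xyz":[0,0,0.75],"delta_rot":[0,0,0],"jaw":1},{"xyz":[0,0,0.9],"delta_rot":[0,0,0],"jaw":1},{"xyz":[0,0,1.05],"delta_rot":[0,0,0],"jaw":1},{"xyz":[0,0,1.2],"delta_rot":[0,0,0],"jaw":1},{"xyz":[0,0,1.35],"delta_rot":[0,0,0],"jaw":1},{"xyz":[0,0,1.5],"delta_rot":[0,0,0],"jaw":1}]'; python3 -c "
from h import *
s=bot.read_state();print(s['tool_pos'],s['moment'],s['wrist_force'])"
```

```text
time: 10.8
tool_pos: [495.1, 153.5, 189.9]
orientation: [3.13, 0.266, 0.003]
wrist_force: [-4.5, -2.8, 12.1]
opening: 0.285
grasp_force: 80.4
[495.07887239 153.50532031 189.85692455] [-0.52404742  1.08403075 -0.04720946] [-4.47054053 -2.83411937 12.0719922 ]
```

```bash
python3 -m pendant '[{"xyz":[-0.03,0.01,0.1],"delta_rot":[0,0,0],"jaw":1},{"xyz":[-0.06,0.02,0.25],"delta_rot":[0,0,0],"jaw":1},{"xyz":[-0.06,0.02,0.4],"delta_rot":[0,0,0],"jaw":1},{"xyz":[-0.06,0.02,0.55],"delta_rot":[0,0,0],"jaw":1},{"xyz":[-0.06,0.02,0.7],"delta_rot":[0,0,0],"jaw":1},{"xyz":[-0.06,0.02,0.85],"delta_rot":[0,0,0],"jaw":1},{"xyz":[-0.06,0.02,1.0],"delta_rot":[0,0,0],"jaw":1}]'
```

```text
time: 11.5
tool_pos: [494.8, 153.4, 179.7]
orientation: [-3.13, -0.266, -0.004]
wrist_force: [-3.1, -2.3, 10.2]
opening: 0.287
grasp_force: 80.4
```

```bash
python3 -m pendant '[{"xyz":[0,0,0.1],"delta_rot":[0,0,0],"jaw":1},{"xyz":[0,0,0.2],"delta_rot":[0,0,0],"jaw":1},{"xyz":[0,0,0.3],"delta_rot":[0,0,0],"jaw":1},{"xyz":[0,0,0.4],"delta_rot":[0,0,0],"jaw":1},{"xyz":[0,0,0.5],"delta_rot":[0,0,0],"jaw":1},{"xyz":[0,0,0.6],"delta_rot":[0,0,0],"jaw":1},{"xyz":[0,0,0.7],"delta_rot":[0,0,0],"jaw":1}]'
```

```text
time: 12.2
tool_pos: [494.8, 153.4, 172.7]
orientation: [-3.13, -0.266, -0.003]
wrist_force: [-2.3, -2.1, 9.5]
opening: 0.283
grasp_force: 80.4
```

```bash
python3 -m pendant '[{"xyz":[0,0,0.1],"delta_rot":[0,0,0],"jaw":1},{"xyz":[0,0,0.2],"delta_rot":[0,0,0],"jaw":1},{"xyz":[0,0,0.3],"delta_rot":[0,0,0],"jaw":1},{"xyz":[0,0,0.4],"delta_rot":[0,0,0],"jaw":1},{"xyz":[0,0,0.5],"delta_rot":[0,0,0],"jaw":1},{"xyz":[0,0,0.6],"delta_rot":[0,0,0],"jaw":1}]'
```

```text
time: 12.8
tool_pos: [494.8, 153.4, 166.7]
orientation: [-3.13, -0.266, -0.003]
wrist_force: [-3.6, -2.6, 9.8]
opening: 0.285
grasp_force: 80.4
```

```bash
python3 -m pendant '[{"xyz":[0,0,0.05],"delta_rot":[0,0,0],"jaw":1},{"xyz":[0,0,0.1],"delta_rot":[0,0,0],"jaw":1}]'; python3 - <<'E'
from h import *
q,e=bot.snapshot('scene'); s=bot.read_state(); print(s['wrist_force'],s['tool_pos'])
w,_=bot.snapshot('wrist')
a=cv2.resize(w[100:300,220:420],(400,400),interpolation=3);b=cv2.resize(q[100:220,270:390],(400,400),interpolation=3); cv2.imwrite('pics/g5.png',np.hstack([a,b])[...,::-1])
E
```

```text
time: 13.0
tool_pos: [494.8, 153.4, 165.6]
orientation: [-3.13, -0.266, -0.003]
wrist_force: [-2.9, -0.8, 8.1]
opening: 0.287
grasp_force: 80.4
[-1.83222596 -1.86253387  9.22757812] [494.76303655 153.39454623 165.5494844 ]
```

View pics/g5.png

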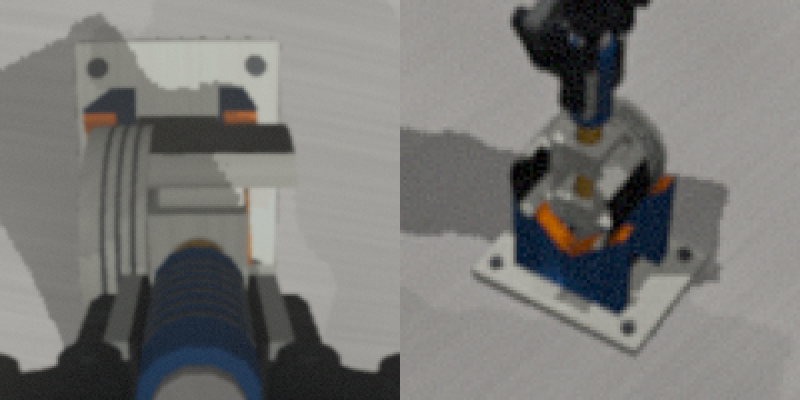

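The stem is inside the bore: scene crop brass gap at rows 127–143, matching the expected 16 mm under the handle. I'll go 1 mm further for margin, then withdraw.

```bash
python3 -m pendant '[{"xyz":[0,0,0.04],"delta_rot":[0,0,0],"jaw":1},{"xyz":[0,0,0.07],"delta_rot":[0,0,0],"jaw":1},{"xyz":[0,0,0.1],"delta_rot":[0,0,0],"jaw":1}]'
```

```text
time: 13.4
tool_pos: [494.8, 153.4, 164.6]
orientation: [-3.13, -0.266, -0.003]
wrist_force: [-3.1, -0.9, 9.8]
opening: 0.284
grasp_force: 80.4
```

```bash
python3 -m pendant '[{"xyz":[0,0,-0.2],"delta_rot":[0,0,0],"jaw":1},{"xyz":[0,0,-0.6],"delta_rot":[0,0,0],"jaw":1},{"xyz":[0,0,-1.1],"delta_rot":[0,0,0],"jaw":1},{"xyz":[0,0,-1.6],"delta_rot":[0,0,0],"jaw":1}]'; python3 -c "
from h import *
s=bot.read_state();print(s['tool_pos'],s['moment'],s['wrist_force'])"
```

```text
time: 13.8
tool_pos: [494.2, 153.2, 179.6]
orientation: [-3.13, -0.266, 0.0]
wrist_force: [-0.7, 0.7, -3.2]
opening: 0.285
grasp_force: 79.7
[494.22392183 153.15533103 179.58945324] [ 0.05973507 -0.04917771 -0.00284236] [-0.6873537   0.72285687 -3.15858693]
```

```bash
python3 -m pendant '[{"xyz":[0,0,-0.5],"delta_rot":[0,0,0],"jaw":1},{"xyz":[0,0,-1.3],"delta_rot":[0,0,0],"jaw":1},{"xyz":[0,0,-2.3],"delta_rot":[0,0,0],"jaw":1},{"xyz":[0,0,-3.3],"delta_rot":[0,0,0],"jaw":1},{"xyz":[0,0,-4.3],"delta_rot":[0,0,0],"jaw":1},{"xyz":[0,0,-5.5],"delta_rot":[0,0,0],"jaw":1},{"xyz":[0,0,-7],"delta_rot":[0,0,0],"jaw":1},{"xyz":[0,0,-8.5],"delta_rot":[0,0,0],"jaw":1},{"xyz":[0,0,-9.5],"delta_rot":[0,0,0],"jaw":1},{"xyz":[0,0,-9.5],"delta_rot":[0,0,0],"jaw":1},{"xyz":[0,0,-9.5],"delta_rot":[0,0,0],"jaw":1}]'
python3 - <<'E'
from h import *
s=bot.read_state(); p,d=bot.snapshot('wrist'); q,e=bot.snapshot('scene')
print(s['tool_pos'],s['orientation'],s['wrist_force'])
np.save('s6.npy',np.r_[s['tool_pos'],s['orientation']])
a=cv2.resize(p[130:230,270:370],(400,400),interpolation=3);b=cv2.resize(q[100:200,280:380],(400,400),interpolation=3); cv2.imwrite('pics/g6.png',np.hstack([a,b])[...,::-1])
shift(s,[496.5,-247,275],-0.087)
E
```

```text
time: 14.9
tool_pos: [494.1, 153.0, 274.2]
orientation: [3.13, 0.266, -0.0]
wrist_force: [-0.5, -0.1, -3.1]
opening: 0.289
grasp_force: 79.7
[494.07398869 152.99535098 274.15420199] [ 3.13016091e+00  2.66260667e-01 -1.41436421e-04] [-0.54103339 -0.13151086 -3.06422943]
shift cm [-6.52 39.47 -0.08]
turn [0.    0.    0.257]
```

View pics/g6.png

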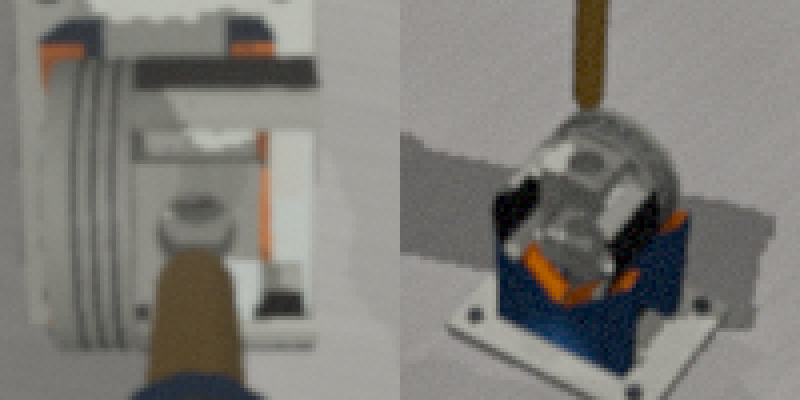

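The bore is clear, a dark hole at crop (198,215), and the drift tip is out at crop (197,250), the same place in the grip as before. Back to the rack.

```bash
python3 -m pendant '[{"xyz":[-0.3,2,0],"delta_rot":[0,0,0],"jaw":1},{"xyz":[-0.8,5,0],"delta_rot":[0,0,0.06],"jaw":1},{"xyz":[-1.5,9,0],"delta_rot":[0,0,0.12],"jaw":1},{"xyz":[-2.2,13.5,0],"delta_rot":[0,0,0.18],"jaw":1},{"xyz":[-3,18,0],"delta_rot":[0,0,0.257],"jaw":1},{"xyz":[-3.7,22.5,0],"delta_rot":[0,0,0.257],"jaw":1},{"xyz":[-4.4,27,0],"delta_rot":[0,0,0.257],"jaw":1},{"xyz":[-5.2,31.5,0],"delta_rot":[0,0,0.257],"jaw":1},{"xyz":[-5.9,36,0],"delta_rot":[0,0,0.257],"jaw":1},{"xyz":[-6.3,38.5,0],"delta_rot":[0,0,0.257],"jaw":1},{"xyz":[-6.5,39.5,0],"delta_rot":[0,0,0.257],"jaw":1},{"xyz":[-6.5,39.5,0],"delta_rot":[0,0,0.257],"jaw":1},{"xyz":[-6.5,39.5,0],"delta_rot":[0,0,0.257],"jaw":1},{"xyz":[-6.5,39.5,0],"delta_rot":[0,0,0.257],"jaw":1},{"xyz":[-6.5,39.5,0],"delta_rot":[0,0,0.257],"jaw":1}]'
python3 -m pendant '[{"xyz":[0,0,2],"delta_rot":[0,0,0],"jaw":1},{"xyz":[0,0,5],"delta_rot":[0,0,0],"jaw":1},{"xyz":[0,0,8],"delta_rot":[0,0,0],"jaw":1},{"xyz":[0,0,10],"delta_rot":[0,0,0],"jaw":1},{"xyz":[0,0,11],"delta_rot":[0,0,0],"jaw":1},{"xyz":[0,0,11],"delta_rot":[0,0,0],"jaw":1},{"xyz":[0,0,11],"delta_rot":[0,0,0],"jaw":1},{"xyz":[0,0,11],"delta_rot":[0,0,0],"jaw":1}]'
python3 - <<'E'
from h import *
s=bot.read_state(); p,d=bot.snapshot('wrist'); q,e=bot.snapshot('scene')
print(s['tool_pos'],s['orientation'],s['wrist_force'])
g=lambda x:np.clip(x.astype(float)*1.8,0,255).astype(np.uint8)
a=cv2.resize(g(p[120:220,270:370]),(400,400),interpolation=3);b=cv2.resize(g(q[220:320,130:230]),(400,400),interpolation=3); cv2.imwrite('pics/g7.png',np.hstack([a,b])[...,::-1])
E
```

```text
time: 16.5
tool_pos: [497.3, -245.5, 274.5]
orientation: [-3.138, 0.133, -0.0]
wrist_force: [0.8, -0.5, -3.0]
opening: 0.283
grasp_force: 79.4
time: 17.3
tool_pos: [497.7, -247.4, 165.6]
orientation: [3.138, -0.137, 0.003]
wrist_force: [0.4, -0.6, -2.8]
opening: 0.284
grasp_force: 79.4
[ 497.68812966 -247.3682578   165.60397277] [ 3.13775448 -0.13662811  0.00330951] [ 0.36655767 -0.60423485 -2.80413794]
```

View pics/g7.png

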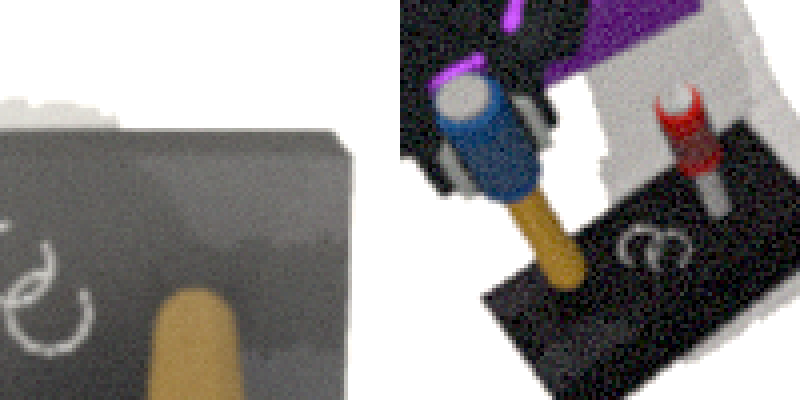

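The nose is over the socket end of the black rack, with its tip at wrist crop (195,290), and the lateral position matches the pick pose. I'll lower it carefully.

```bash
python3 -m pendant '[{"xyz":[-0.03,0,0.6],"delta_rot":[0,0,0],"jaw":1},{"xyz":[-0.03,0,1.2],"delta_rot":[0,0,0],"jaw":1},{"xyz":[-0.03,0,1.7],"delta_rot":[0,0,0],"jaw":1},{"xyz":[-0.03,0,2],"delta_rot":[0,0,0],"jaw":1},{"xyz":[-0.03,0,2.2],"delta_rot":[0,0,0],"jaw":1},{"xyz":[-0.03,0,2.3],"delta_rot":[0,0,0],"jaw":1},{"xyz":[-0.03,0,2.4],"delta_rot":[0,0,0],"jaw":1},{"xyz":[-0.03,0,2.4],"delta_rot":[0,0,0],"jaw":1}]'
```

```text
time: 18.2
tool_pos: [496.6, -247.2, 140.3]
orientation: [-3.139, 0.137, -0.0]
wrist_force: [-0.7, 1.0, -3.0]
opening: 0.284
grasp_force: 79.4
```

```bash
python3 -m pendant '[{"xyz":[0,0,0.1],"delta_rot":[0,0,0],"jaw":1},{"xyz":[0,0,0.3],"delta_rot":[0,0,0],"jaw":1},{"xyz":[0,0,0.5],"delta_rot":[0,0,0],"jaw":1},{"xyz":[0,0,0.7],"delta_rot":[0,0,0],"jaw":1},{"xyz":[0,0,0.7],"delta_rot":[0,0,0],"jaw":1}]'
```

```text
time: 18.7
tool_pos: [496.5, -247.1, 133.0]
orientation: [-3.138, 0.137, 0.0]
wrist_force: [0.2, -1.0, -3.8]
opening: 0.288
grasp_force: 79.4
```

```bash
python3 -m pendant '[{"xyz":[0,0,0.4],"delta_rot":[0,0,0],"jaw":1},{"xyz":[0,0,0.8],"delta_rot":[0,0,0],"jaw":1},{"xyz":[0,0,1.2],"delta_rot":[0,0,0],"jaw":1},{"xyz":[0,0,1.6],"delta_rot":[0,0,0],"jaw":1},{"xyz":[0,0,1.9],"delta_rot":[0,0,0],"jaw":1},{"xyz":[0,0,2.1],"delta_rot":[0,0,0],"jaw":1},{"xyz":[0,0,2.2],"delta_rot":[0,0,0],"jaw":1},{"xyz":[0,0,2.25],"delta_rot":[0,0,0],"jaw":1}]'
```

```text
time: 19.5
tool_pos: [496.6, -247.1, 110.7]
orientation: [-3.139, 0.137, 0.0]
wrist_force: [0.0, -0.2, -4.2]
opening: 0.286
grasp_force: 79.4
```

```bash
python3 -m pendant '[{"xyz":[0,0,0.05],"delta_rot":[0,0,0],"jaw":1},{"xyz":[0,0,0.1],"delta_rot":[0,0,0],"jaw":1}]'
```

```text
time: 19.7
tool_pos: [496.6, -247.2, 109.8]
orientation: [-3.139, 0.137, -0.0]
wrist_force: [0.2, 1.2, -3.0]
opening: 0.285
grasp_force: 79.4
```

```bash
python3 -m pendant '[{"xyz":[0,0,0.03],"delta_rot":[0,0,0],"jaw":1},{"xyz":[0,0,0.05],"delta_rot":[0,0,0],"jaw":1},{"xyz":[0,0,0.05],"delta_rot":[0,0,0],"jaw":0.65},{"xyz":[0,0,0.05],"delta_rot":[0,0,0],"jaw":0.6},{"xyz":[0,0,0.05],"delta_rot":[0,0,0],"jaw":0.5},{"xyz":[0,0,0.05],"delta_rot":[0,0,0],"jaw":0.3},{"xyz":[0,0,0.05],"delta_rot":[0,0,0],"jaw":0.3},{"xyz":[0,0,0.05],"delta_rot":[0,0,0],"jaw":0.3},{"xyz":[0,0,0.05],"delta_rot":[0,0,0],"jaw":0.3}]'
```

```text
time: 20.6
tool_pos: [496.6, -247.1, 109.3]
orientation: [-3.139, 0.137, 0.0]
wrist_force: [0.3, -0.3, -0.9]
opening: 0.7
grasp_force: 0.0
```

```bash
python3 -m pendant '[{"xyz":[0,0,-1],"delta_rot":[0,0,0],"jaw":0.3},{"xyz":[0,0,-3],"delta_rot":[0,0,0],"jaw":0.3},{"xyz":[0,0,-6],"delta_rot":[0,0,0],"jaw":0.3},{"xyz":[0,0,-10],"delta_rot":[0,0,0],"jaw":0.3},{"xyz":[0,0,-14],"delta_rot":[0,0,0],"jaw":0.3},{"xyz":[0,0,-17],"delta_rot":[0,0,0],"jaw":0.3},{"xyz":[0,0,-18],"delta_rot":[0,0,0],"jaw":0.3},{"xyz":[0,0,-18],"delta_rot":[0,0,0],"jaw":0.3},{"xyz":[0,0,-18],"delta_rot":[0,0,0],"jaw":0.3}]'
python3 - <<'E'
from h import *
t,e=bot.snapshot('top'); q,d=bot.snapshot('scene')
C=cloud('scene',d); O=np.load('scene.npz')
hs=cv2.cvtColor(q,cv2.COLOR_RGB2HSV)
for nm,im,dd in(('before',O['p'],O['d']),('now',q,d)):
    g=cv2.cvtColor(im,cv2.COLOR_RGB2HSV); v,u=np.mgrid[0:400,0:640]
    k=(u>145)&(u<180)&(v>250)&(v<290)&(g[...,0]>95)&(g[...,0]<120)&(g[...,1]>110)&(cloud('scene',dd)[...,2]>80); print(nm,cloud('scene',dd)[k].max(0),np.median(cloud('scene',dd)[k],0))
# pin top seen down the bore from above
T=cloud('top',e); m=(abs(T[...,0]-490)<4)&(abs(T[...,1]-153)<6); print('bore z', np.sort(T[228:242,228:243,2].ravel())[:12].round())
a=cv2.resize(q[90:330,120:400],(560,480),interpolation=3); cv2.imwrite('pics/end.png',a[...,::-1])
E
```

```text
time: 21.5
tool_pos: [496.0, -247.0, 288.4]
orientation: [-3.138, 0.137, 0.002]
wrist_force: [0.1, 0.6, 0.3]
opening: 0.699
grasp_force: 0.0
before [ 510.68099816 -235.25305501  154.60675779] [ 507.58959675 -248.59235885  136.32250113]
now [ 509.47190564 -236.30045225  152.97967382] [ 506.48985826 -248.14576875  134.84767201]
bore z [15. 15. 16. 63. 64. 64. 65. 65. 65. 66. 66. 66.]
```

View pics/end.png

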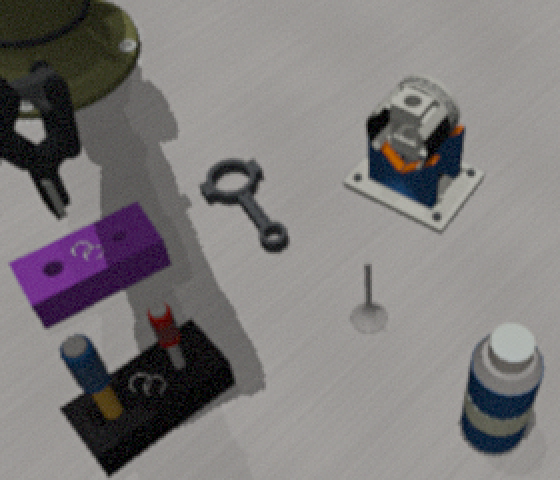

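The final view shows the drift upright in its own socket at (90,375) and the thin drift at (168,338). The rod, valve and can are in place. Depth down the bore reads about 65 mm at the pin top, below the bore's end at 69 mm.

```bash
python3 -c "
from cell import bot
print(bot.job_done())"
```

```text
the job is handed in; nothing more can be done
None
```

The job is handed in: the pin is fully out of the piston (its top is at about 65 mm, below the bore's end at 69 mm), pressed at about 16 N at most on the readings I took, the drift is back in its own socket, nothing else looks disturbed, and it took about 22 s.

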